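# Clear the ring-measuring bench

### The arm

A 7-joint arm with a two-finger parallel gripper is mounted at the origin on the work surface. World frame = base frame: x ahead of the robot, y to its left, z up, the work surface at z = 0. Lengths are in m, angles in degrees, forces in N, time in s.
With the tool pointing down it reaches from about 0.35 to 0.9 m from the base axis. Payload 19.9 kg.
Tool frame: the origin (TCP) lies midway between the tips of the shut fingers; the grasp point (between the pads) lies ctrl.grasp_offset behind it (ctrl.grasp_offset is the distance from the TCP to the grasp point, in m); z points along the fingers, y is the line along which they close (so a half turn about z gives the same grasp; the last joint's range is limited). The gripper opens to 85 mm and grips with 20 to 120 N. Pads are 22 mm wide; open, the fingers measure 114 mm over their backs; the gripper's body (76 mm by 85 mm) begins 54 mm behind the grasp point. The pads swing forward as they close: fully open they stand 13 mm farther back than shut.
Start: joints at [71.935, 23.915, -0.59, 92.452, 0.269, 63.638, -3.037], TCP at [0.169, -0.602, 0.231] pointing down, gripper open.
Joint ranges: [-161.28, 161.28], [-22.2, 115.67], [-73.04, 71.86], [3.21, 147.25], [-68.34, 248.33], [10.77, 114.83], [-161.83, 161.83]. Speed limits (degrees/s): [108.29, 108.29, 136.94, 136.94, 172.46, 172.46, 172.46].

### API

Orientations are given as a 3x3 rotation matrix whose columns are the frame's x, y, z axes.
In Python, from station import ctrl gives the robot as it stands. The module is installed in compiled form; this text tells all that it offers.
- The arm moves only by the shell command python3 -m inch 'ROWS' [FORCE]. ROWS is JSON, a list of rows, each a list of 7 numbers: the shift along the tool's x, y, z normalised to -1 to 1, where 1 is 600 mm, then the turn, a rotation vector about the tool's x, y, z normalised to -1 to 1, where 1 is 90 degrees, then the gripper's target within -1 to 1 (fully open at 1, half-way at 0, shut at -1). In form: [[tx, ty, tz, rx, ry, rz, grip], ...]. A call has 1 to 12 rows; each row shifts and turns the commanded pose from where the row before left it, along the tool's axes as they then stand; what a row does not reach is not made up. A row lasts 1/8 s, in which the tool goes at most 62.5 mm and 10.7 degrees, less where a joint would pass 70% of its speed; a pose out of reach is approached as far as the arm can. A call with a number of a shift or a turn outside -1 to 1 is refused whole. A call with a gripper value outside its range is refused whole. The fingers move at their own pace and stop on an object; FORCE is the grip in N (left out, the last holds). Time passes only in rows, so rows that do not move let the fingers close. It gives the time, the measured TCP pose, the force, the opening and the grip force at its end, in the units of the state.
- ctrl.get_state(): the state, without advancing time (a new reading comes with each control period).
- ctrl.snapshot(name): name is "scene" or "top"; returns a dict with "img" (400x640x3 uint8, red, green, blue), "depth" (400x640 float32, m along the optical axis (not along the pixel's ray), 0 where there is no reading), "fx", "fy", "cx", "cy" (pixels), "position" and "orientation" of the camera in the world. Camera axes: x right, y up, looking along -z (the intrinsics and any distortion apply to the point x, -y, -z); pixel columns grow to the right and rows downward; lengths in m; the calibration is good to about 2 mm. A picture is of the moment at which its call begins.
- ctrl.sign_off(): hands the job in; it is judged then, once.
Trained networks look in a picture, given as the dict that the camera call returned (one of the last four; its "shot" number tells which), for a name from the list of things; names that differ only in an ending like _2 or _b are one class to them, and where a whole thing is asked for, a point or a joint stands for the part that bears it (a point fixed in the world has none). Each returns a list of dicts, best first, with "confidence" (0 to 1); they miss things now and then, are a little off and sometimes report something else, mostly with a low value. They report only what shows in the picture. A call takes as long as a camera call.
- ctrl.regions_of(query, picture): "mask" (400x640 bool, what is visible of it).
- ctrl.place_of(query, picture): "xyz" ([x, y, z] in m, in the coordinates of the camera as it stood for that picture, good to about 4 mm: a listed point, or the origin of a listed thing).
The state is a dict: "clock": time; "qpos": joint angles; "joint_vel": joint speeds; "tau": joint torques, N m; "tcp_pos": TCP position; "eef_rot": TCP orientation; "ft_force": force on the tool from outside, world axes, zero at the start; "torque": the same for the moment, N m; "opening": finger opening in m; "grasp_force": force on a finger pad.
Only numpy, scipy, OpenCV 4.12 (cv2) and the standard library are available. Lean on these libraries where they do the work, as an engineer would, in place of code of your own. Each camera call takes 0.05 s, during which the arm holds its last target. There are 200 camera calls.

### The job

Clear up after measuring: take the setting ring out of its tilted cradle by its bail (the stirrup-shaped handle) and push the bail down into the snap hook under the gauge stand's probe arm until the sprung gate snaps shut over it, so that it hangs there. Put the two measured flanged rings lying loose on the bench into the divided tote, each lying flat on the floor of the compartment that matches its size; set them down, do not drop them. Leave the stack of rings, the readout and the gauge block where they are.

Things in the scene. Friction and masses are not known exactly. Their poses are not given: they have to be found in the camera images.
- master: Setting ring: steel ring with a stirrup bail of 7 mm round bar on its rim, one flat piece, 100 mm long, 180 g. Origin: middle of the bail's top cross-bar. z points from ring to cross-bar, y along the bar, x is the ring's axis. Bail legs parallel to z at y +-21.5 (50 mm across, 36 inside), z -5 to -60. Grip across both legs close below the bar, tool along -z: the fingers then pass beside the hook.
- master_ring (a point): Centre of the setting ring's round part, 72 mm from the cross-bar along the piece's -z; outside diameter 50, bore 28, 12 thick. The bail's window between cross-bar and ring is 43 mm high, 36 wide. At the start the ring stands in the cradle's groove, its z leaning 25 degrees from vertical; draw it out along its z (groove 32 mm deep).
- cradle: Fixed tilted cradle of dark steel and aluminium, base 100 x 60 x 12 mm, pedestal and groove cheeks 34 mm wide in y, up to 87 mm high, leaning 25 degrees towards its -x (robot's) side. Origin: centre of the underside; its yaw is the setting ring's yaw at the start, when the bail's cross-bar is at (-41, 0, 148) mm in this frame.
- hook: Fixed steel snap hook, 9 mm thick in y. z (out of its mouth) leans 25 degrees from vertical towards the robot; x points away and 25 degrees up. Origin: middle of the seat's top face, where the bar rests (240 mm high). Seat bar 6 mm thick below z=0, x -17 to 17; nose on the -x side, x -15 to -8, top z 23; spine on the +x side, x 9 to 17, hinge pin top z 27.5. Mouth 16 mm wide, shut by the gate.
- hook_mouth (a point): Point 34 mm above the seat on the hook's z, x -2 mm, axes as the hook's. Bring the bail's cross-bar here from the hook's -x side, its z along the hook's z, so that the nose goes through the bail's window under the bar; then push along -z. The gate lets the bar by about 8 mm above the seat and snaps shut; the bar rests with its centre 3.5 mm above the seat. Release, withdraw along +z.
- gate (a joint): The snap hook's sprung gate, rad: 0 shut, 1.15 swung fully in. Hinged at (10.5, 0, 24) mm of the hook frame, 18 mm long; shut, it slopes slightly down to the nose. Opens only inwards (towards the seat) and springs back; pushing the bar through takes about 5 to 15 N.
- stand: Fixed gauge stand with the hook. Origin on the bench plumb under the hook's seat, x away from the robot in the hook's plane. Base 100 x 100 x 30 mm centred at (125, -60); two 18 mm columns at x 115, y -38 and -82, 440 high; 12 mm bar to the hook. Above it an 18 mm square probe arm at y 0 reaches to x 12, underside 356 mm up: an upright gripper hits it, one leaning 25 degrees back to the robot clears it.
- ring_large: Larger measured ring, plain steel, loose, lying on its flange: flange 68 mm diameter and 8 mm thick at the bottom, sleeve 58 mm diameter above it, bore 44, total height 34 mm, about 280 g. Origin: centre of the underside, z up. Grip the sleeve above the flange.
- ring_small: Smaller measured ring, plain steel, loose, lying on its flange: flange 48 mm diameter and 8 mm thick at the bottom, sleeve 38 mm diameter above it, bore 24, total height 34 mm, about 150 g. Origin: centre of the underside, z up. The two measured rings may be in either place.
- tote: Fixed grey divided tote, 153 mm in its x, 150 mm in its y, walls 5 mm thick and 40 mm high, floor 5 mm. Origin: centre of the underside. One wall along y divides it into a small and a large compartment.
- tote_large (a point): Centre of the floor of the large compartment (80 mm in the tote's x by 140 mm in its y), axes as the tote's.
- tote_small (a point): Centre of the floor of the small compartment (58 mm in the tote's x by 140 mm in its y), on the tote's -x side, axes as the tote's.
- ring_stack: Bystander: stack of four collared steel rings, one piece, 74 mm diameter, 64 mm high; origin centre of underside.
- readout: Bystander: black and white readout box 130 x 75 x 52 mm; origin centre of underside.
- gauge_block: Bystander: steel gauge block 35 x 90 x 30 mm; origin centre of underside.

How it is judged:
By the outcome, as a careful person would: the job done as asked, in the order asked, and still so for the second after the job is handed in, with the robot touching nothing.
It also fails if it takes over 61 s, if anything falls off the work surface, if the arm or the gripper's body presses on something with over 40 N, if the wrist force passes 120 N, or if a joint passes its speed limit or range.

## Working session

There is one attempt and no reset: what is moved stays moved. The work goes in short steps, Python scripts to look and compute and a shell command to move; the robot and the scene stay as the last step left them, time stands still between calls to the robot, and variables do not carry over. Pictures are saved under pics/ and viewed, at most 10 in all, crops included, and the job is handed in when it is done.

```bash
mkdir -p pics
cat > h.py <<'E'
import numpy as np, cv2
from station import ctrl
def world(p,xyz): return np.array(p["position"])+np.array(p["orientation"])@np.array(xyz)
def cloud(p):
    d=p["depth"]; v,u=np.mgrid[:400,:640]
    c=np.stack([(u-p["cx"])/p["fx"]*d,-(v-p["cy"])/p["fy"]*d,-d],-1)
    return c@np.array(p["orientation"]).T+np.array(p["position"])
E
python3 - <<'E'
from h import *
s=ctrl.get_state(); print(s["clock"],s["tcp_pos"],ctrl.grasp_offset)
for n in("scene","top"):
    p=ctrl.snapshot(n); cv2.imwrite(f"pics/{n}1.png",p["img"][:,:,::-1]); print(n,p["position"],[k for k in p])
    for q in "master master_ring cradle hook hook_mouth stand ring_large ring_small tote tote_large tote_small ring_stack readout gauge_block".split():
        print(q,[(np.round(world(p,r["xyz"]),3).tolist(),round(r["confidence"],2)) for r in ctrl.place_of(q,p)[:3]])
E
```

```text
0.0 [ 0.16887489 -0.60136956  0.23064661] 0.0187
scene [ 1.34223892 -0.41725434  0.9578121 ] ['img', 'depth', 'fx', 'fy', 'cx', 'cy', 'position', 'orientation', 'shot']
master [([0.496, -0.289, 0.146], 0.84)]
master_ring [([0.513, -0.307, 0.085], 0.66)]
cradle [([0.532, -0.311, 0.002], 0.6)]
hook []
hook_mouth []
stand [([0.574, -0.153, 0.002], 0.67)]
ring_large [([0.622, 0.097, 0.001], 0.6)]
ring_small [([0.477, 0.057, -0.004], 0.49)]
tote [([0.521, 0.338, 0.001], 0.86)]
tote_large []
tote_small [([0.477, 0.338, 0.003], 0.8)]
ring_stack [([0.516, -0.309, 0.086], 0.63)]
readout [([0.396, -0.177, 0.005], 0.85), ([0.48, 0.055, 0.001], 0.28)]
gauge_block [([0.353, 0.406, -0.001], 0.49), ([0.474, 0.337, 0.004], 0.29)]
top [0.28287683 0.01638935 1.47167912] ['img', 'depth', 'fx', 'fy', 'cx', 'cy', 'position', 'orientation', 'shot']
master [([0.56, -0.153, 0.269], 0.68)]
master_ring [([0.52, -0.303, 0.086], 0.64)]
cradle [([0.53, -0.314, -0.002], 0.78)]
hook []
hook_mouth [([0.562, -0.153, 0.272], 0.47)]
stand [([0.527, -0.312, -0.005], 0.65)]
ring_large [([0.623, 0.097, -0.001], 0.72), ([0.476, 0.054, -0.0], 0.45)]
ring_small [([0.481, 0.057, -0.001], 0.39)]
tote [([0.516, 0.338, -0.0], 0.58)]
tote_large [([0.557, 0.342, 0.003], 0.9)]
tote_small [([0.472, 0.333, 0.0], 0.79), ([0.562, -0.151, 0.267], 0.72)]
ring_stack [([0.786, 0.113, 0.001], 0.84)]
readout [([0.397, -0.177, 0.002], 0.84)]
gauge_block [([0.348, 0.402, 0.003], 0.57)]
```

View pics/scene1.png

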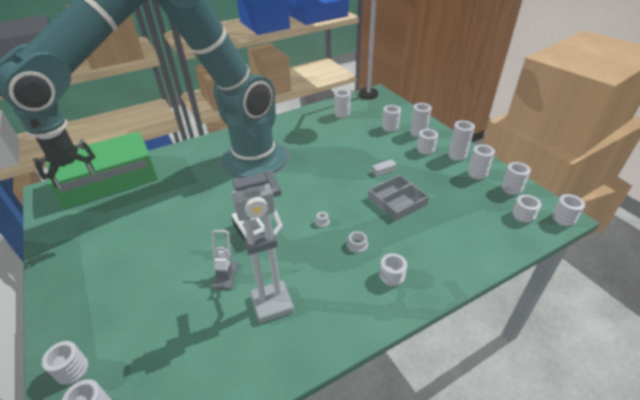

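View pics/top1.png

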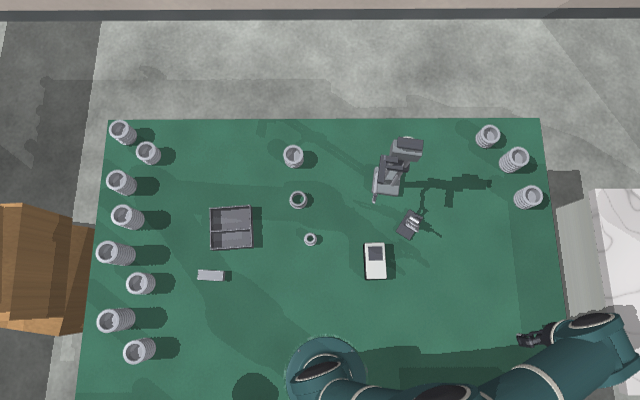

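Scene view: cradle with setting ring at about (222,262), stand (265,270), small ring (322,219), large ring (357,242), tote (398,197). The top view agrees: cradle (410,225), stand (390,170). I still need the yaws.

Run:
```python
from h import *
P={n:ctrl.snapshot(n) for n in("scene","top")}
def rect(w,sel,name):
    q=w[sel][:,:2]
    if len(q)<8: print(name,len(q));return
    (c,s,a)=cv2.minAreaRect((q*1000).astype(np.float32)); m=q.mean(0); e,V=np.linalg.eigh(np.cov(q.T)); v=V[:,1]
    print(name,len(q),"c",np.round(c,0),"size",np.round(s,0),"ang",round(a,1),"mean",m.round(3),"pca",round(np.degrees(np.arctan2(v[1],v[0])),1),"sd",np.sqrt(e).round(4))
for n,p in P.items():
    w=cloud(p); x,y,z=w[...,0],w[...,1],w[...,2]; ok=p["depth"]>0
    print(n,p["fx"])
    near=lambda cx,cy,r:ok&(np.hypot(x-cx,y-cy)<r)
    rect(w,near(.69,-.2,.13)&(abs(z-.03)<.006),"stand base")
    rect(w,near(.53,-.312,.09)&(abs(z-.012)<.004),"cradle base")
    rect(w,near(.497,-.288,.05)&(z>.141)&(z<.16),"bar")
    rect(w,near(.497,-.288,.08)&(z>.10)&(z<.16),"bail")
    rect(w,near(.52,.338,.13)&(z>.034)&(z<.046),"tote rim")
    rect(w,near(.58,-.15,.12)&(z>.345)&(z<.39),"arm")
    for h in (.4,.43): rect(w,near(.69,-.2,.12)&(abs(z-h)<.015),"col%.2f"%h)
    for nm,cx,cy,r in(("L",.622,.097,.05),("S",.478,.056,.04)):
        rect(w,near(cx,cy,r)&(z>.027),nm)
    rect(w,near(.397,-.177,.1)&(abs(z-.052)<.006),"readout")
    rect(w,near(.35,.404,.08)&(abs(z-.03)<.006),"block")
    for q in("master","cradle","stand","hook"):
        for r in ctrl.regions_of(q,p)[:2]:
            m=r["mask"];vv,uu=np.where(m);print(q,round(r["confidence"],2),m.sum(),uu.min(),uu.max(),vv.min(),vv.max(),w[m&ok].mean(0).round(3))
a=P["scene"]["img"][160:330,180:320];b=P["top"]["img"][125:250,360:450]
cv2.imwrite("pics/a.png",np.hstack([cv2.resize(a,(440,534),interpolation=3),cv2.resize(b,(360,534),interpolation=3)])[:,:,::-1])
```

```text
scene 401.211286005955
stand base 940 c [ 692. -231.] size [100. 102.] ang 80.9 mean [ 0.701 -0.234] pca 70.0 sd [0.0274 0.0291]
cradle base 303 c [ 530. -311.] size [ 59. 103.] ang 56.2 mean [ 0.546 -0.314] pca 127.4 sd [0.0158 0.0311]
bar 47 c [ 495. -288.] size [50.  9.] ang 55.3 mean [ 0.496 -0.286] pca 56.1 sd [0.0021 0.0158]
bail 170 c [ 506. -296.] size [50. 35.] ang 55.0 mean [ 0.506 -0.295] pca 57.9 sd [0.0105 0.0175]
tote rim 380 c [517. 338.] size [161. 158.] ang 4.8 mean [0.521 0.335] pca 85.2 sd [0.0543 0.0571]
arm 228 c [ 631. -163.] size [20. 86.] ang 81.9 mean [ 0.639 -0.164] pca 171.7 sd [0.0056 0.0264]
col0.40 732 c [ 692. -232.] size [85. 50.] ang 80.0 mean [ 0.696 -0.234] pca 78.7 sd [0.0124 0.0236]
col0.43 431 c [ 683. -230.] size [69. 31.] ang 80.7 mean [ 0.687 -0.232] pca 81.3 sd [0.0088 0.0202]
L 126 c [624.  97.] size [54. 59.] ang 56.0 mean [0.626 0.096] pca 141.0 sd [0.0168 0.0192]
S 63 c [479.  52.] size [36. 38.] ang 44.4 mean [0.479 0.052] pca 136.8 sd [0.011  0.0116]
readout 267 c [ 398. -177.] size [126.  72.] ang 0.9 mean [ 0.414 -0.179] pca -150.1 sd
[... 1114 characters left out ...]
 c [623.  96.] size [53. 56.] ang 42.9 mean [0.623 0.095] pca 103.2 sd [0.018  0.0181]
S 52 c [476.  51.] size [36. 35.] ang 43.5 mean [0.475 0.051] pca -157.6 sd [0.0113 0.0116]
readout 689 c [ 394. -178.] size [123.  72.] ang 1.0 mean [ 0.393 -0.178] pca -177.4 sd [0.0205 0.0361]
block 237 c [348. 403.] size [91. 35.] ang 87.5 mean [0.347 0.403] pca 86.8 sd [0.0101 0.0261]
master 0.44 100 406 418 219 230 [ 0.511 -0.299  0.108]
cradle 0.88 356 396 421 210 239 [ 0.525 -0.306  0.02 ]
cradle 0.45 1810 372 423 137 203 [ 0.663 -0.218  0.272]
stand 0.91 1708 372 421 137 198 [ 0.664 -0.219  0.27 ]
hook 0.51 12 373 375 195 201 [ 0.569 -0.152  0.262]
hook 0.42 165 290 307 191 208 [0.618 0.094 0.023]
```

View pics/a.png

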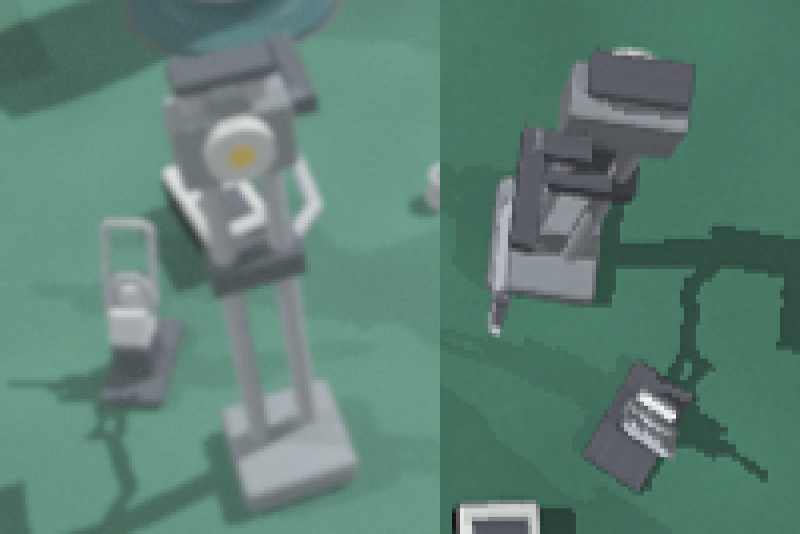

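Crop: the hook's nose tip is at (495,325), right at the lower-left end of the stand. The bail stands in the cradle at (130,240). The measured poses fit the sizes given: stand yaw -9.3°, cradle yaw -34.5°, tote yaw 4.8°.

```bash
cat >> h.py <<'E'
from scipy.spatial.transform import Rotation as Ro
D=np.radians
def tilt(yaw,t=25):  # piece frame: z leaning t towards -x
    return Ro.from_euler("z",yaw,degrees=True).as_matrix()@Ro.from_euler("y",-t,degrees=True).as_matrix()
BAR=np.array([.495,-.288,.148]); YC=-34.5; YH=-9.3
SEAT=np.array([.577,-.1525,.240])
def toolR(M,flip=1): # tool z=-M z, tool y=flip*M y
    z=-M[:,2]; y=flip*M[:,1]; return np.c_[np.cross(y,z),y,z]
def go(pos,R,s=None):
    s=s or ctrl.get_state(); R0=np.array(s["eef_rot"]).reshape(3,3)
    rv=Ro.from_matrix(R0.T@R).as_rotvec(degrees=True)
    d=R.T@(np.array(pos)-s["tcp_pos"])
    print("turn/90",(rv/90).round(4),"deg",round(np.linalg.norm(rv),1),"| then shift/600 (target axes)",(d/.6).round(4),"mm",(d*1e3).round(1))
def st():
    s=ctrl.get_state(); print(round(s["clock"],2),np.round(s["tcp_pos"],4),np.round(s["ft_force"],1),round(s["opening"],4),np.round(s["grasp_force"],1),np.round(s["qpos"],0)); return s
E
python3 - <<'E'
from h import *
s=st(); print(np.round(s["eef_rot"],2))
M=tilt(YC)
for f in(1,-1): go(BAR+M[:,2]*.06,toolR(M,f))
E
```

```text
2.0 [ 0.169  -0.6017  0.2312] [-1.  -0.1  0.4] 0.0853 0.0 [72. 24. -1. 92.  0. 64. -3.]
[[ 0.96  0.27 -0.  ]
 [ 0.27 -0.96  0.  ]
 [-0.   -0.   -1.  ]]
turn/90 [-0.3137 -0.1469 -1.4147] deg 131.1 | then shift/600 (target axes) [-0.0788  0.7386  0.0898] mm [-47.3 443.2  53.9]
turn/90 [-0.1216  0.2597  0.5485] deg 55.7 | then shift/600 (target axes) [ 0.0788 -0.7386  0.0898] mm [  47.3 -443.2   53.9]
```

```bash
python3 -m inch '[[0,0,0,-0.0203,0.0433,0.0914,1],[0,0,0,-0.0203,0.0433,0.0914,1],[0,0,0,-0.0203,0.0433,0.0914,1],[0,0,0,-0.0203,0.0433,0.0914,1],[0,0,0,-0.0203,0.0433,0.0914,1],[0,0,0,-0.0203,0.0433,0.0914,1]]' && python3 -m inch '[[0.008,-0.08,0.01,0,0,0,1],[0.008,-0.08,0.01,0,0,0,1],[0.008,-0.08,0.01,0,0,0,1],[0.008,-0.08,0.01,0,0,0,1],[0.008,-0.08,0.01,0,0,0,1],[0.008,-0.08,0.01,0,0,0,1],[0.008,-0.08,0.01,0,0,0,1],[0.008,-0.08,0.01,0,0,0,1],[0.008,-0.08,0.01,0,0,0,1],[0.007,-0.02,0,0,0,0,1],[0,0,0,0,0,0,1]]'
python3 - <<'E'
from h import *
p=ctrl.snapshot("scene"); a=p["img"][160:330,180:320]; cv2.imwrite("pics/b.png",cv2.resize(a,(490,595),interpolation=3)[:,:,::-1])
st(); M=tilt(YC); go(BAR-M[:,2]*.0357,toolR(M,-1))
E
```

```text
clock: 2.75
tcp_pos: [0.1686, -0.6019, 0.2314]
eef_rot: [[0.743, -0.571, 0.349], [-0.517, -0.821, -0.242], [0.425, -0.001, -0.905]]
ft_force: [0.5, -0.4, 0.1]
opening: 0.0855
grasp_force: 0.0
clock: 4.12
tcp_pos: [0.4753, -0.2723, 0.2024]
eef_rot: [[0.748, -0.565, 0.349], [-0.512, -0.825, -0.239], [0.423, 0.0, -0.906]]
ft_force: [-0.4, -0.5, 0.4]
opening: 0.0853
grasp_force: 0.0
4.17 [ 0.4745 -0.2731  0.2023] [-0.2 -1.1  1. ] 0.0857 0.0 [  33.    7.   -9.  123.   13.   25. -111.]
turn/90 [ 0.     -0.0001  0.0004] deg 0.0 | then shift/600 (target axes) [0.     0.0011 0.1593] mm [ 0.   0.7 95.6]
```

View pics/b.png

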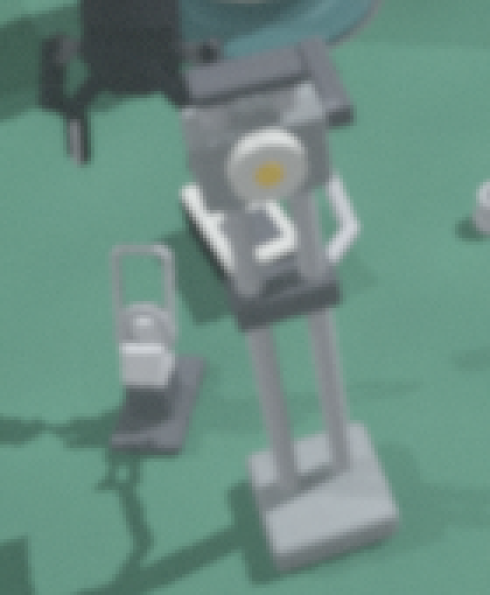

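The open gripper sits behind and above the bail, with fingers at about (75,140) and (195,70) and the bail at (143,250), in line with its axis. I go down and grip.

```bash
python3 -m inch '[[0,0,0.04,0,0,0,1],[0,0,0.04,0,0,0,1],[0,0,0.04,0,0,0,1],[0,0,0.039,0,0,0,1],[0,0,0,0,0,0,1]]'
python3 - <<'E'
from h import *
p=ctrl.snapshot("scene"); a=p["img"][200:310,180:290]; cv2.imwrite("pics/c.png",cv2.resize(a,(550,550),interpolation=3)[:,:,::-1])
st()
E
```

```text
clock: 4.8
tcp_pos: [0.5066, -0.2967, 0.1145]
eef_rot: [[0.747, -0.568, 0.346], [-0.515, -0.823, -0.239], [0.421, 0.001, -0.907]]
ft_force: [0.5, 0.4, -0.7]
opening: 0.0854
grasp_force: 0.0
4.85 [ 0.5069 -0.2965  0.1156] [ 0.6 -0.6  0.5] 0.0853 0.0 [  29.   19.   -4.  122.   22.   15. -119.]
```

View pics/c.png

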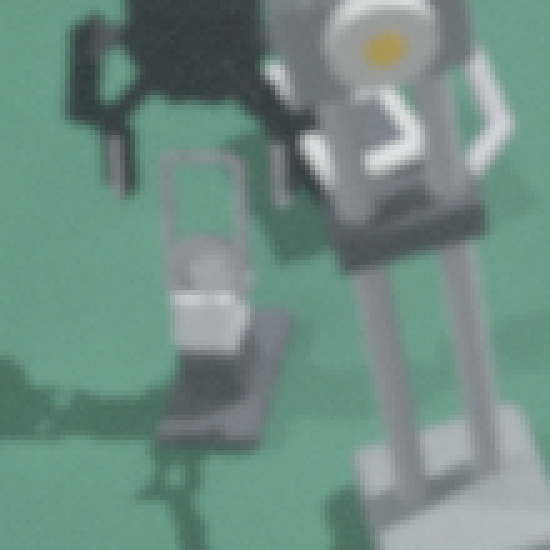

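Fingers straddle the bail symmetrically (inner faces 130 and 272, legs 162 to 245), with tips about 20 mm below the bar. I close the gripper.

```bash
python3 -m inch '[[0,0,0,0,0,0,0],[0,0,0,0,0,0,-1],[0,0,0,0,0,0,-1],[0,0,0,0,0,0,-1],[0,0,0,0,0,0,-1],[0,0,0,0,0,0,-1]]' 80
```

```text
clock: 5.6
tcp_pos: [0.5079, -0.2962, 0.1169]
eef_rot: [[0.746, -0.567, 0.349], [-0.513, -0.824, -0.24], [0.424, 0.0, -0.906]]
ft_force: [-5.6, 2.0, 9.5]
opening: 0.0479
grasp_force: 80.2
```

```bash
python3 -m inch '[[0,0,-0.02,0,0,0,-1],[0,0,-0.03,0,0,0,-1],[0,0,-0.04,0,0,0,-1],[0,0,-0.05,0,0,0,-1],[0,0,-0.05,0,0,0,-1],[0,0,0,0,0,0,-1]]'
python3 - <<'E'
from h import *
p=ctrl.snapshot("scene"); w=cloud(p); a=p["img"][160:300,170:310]; cv2.imwrite("pics/d.png",cv2.resize(a,(560,560),interpolation=3)[:,:,::-1])
for q in("master","master_ring"): print(q,[(np.round(world(p,r["xyz"]),3).tolist(),round(r["confidence"],2)) for r in ctrl.place_of(q,p)[:2]])
s=st(); R=np.array(s["eef_rot"]); t=s["tcp_pos"]
for q in("master","master_ring"):
  for r in ctrl.place_of(q,p)[:2]: print(q,"in tool mm",(R.T@(world(p,r["xyz"])-t)*1e3).round(1))
M=tilt(YH); x,z=M[:,0],M[:,2]
go(SEAT+34*.001*z-.082*x-.0357*z,toolR(M,-1))
E
```

```text
clock: 6.35
tcp_pos: [0.4681, -0.2685, 0.2215]
eef_rot: [[0.746, -0.566, 0.351], [-0.512, -0.824, -0.241], [0.426, 0.0, -0.905]]
ft_force: [0.5, -0.3, -2.7]
opening: 0.0474
grasp_force: 82.6
master [([0.459, -0.257, 0.249], 0.86)]
master_ring [([0.478, -0.282, 0.188], 0.86), ([0.577, -0.155, -0.002], 0.27)]
6.5 [ 0.4679 -0.2685  0.2186] [-0.3 -0.3 -1.8] 0.0476 82.6 [  35.    5.  -11.  123.   12.   28. -110.]
master in tool mm [  0.1  -4.8 -33.7]
master_ring in tool mm [ 2.1  5.5 34.3]
master_ring in tool mm [ -69.6 -155.9  210.7]
turn/90 [ 0.1183  0.0009 -0.2536] deg 25.2 | then shift/600 (target axes) [ 0.013  -0.2201  0.0324] mm [   7.8 -132.    19.5]
```

View pics/d.png

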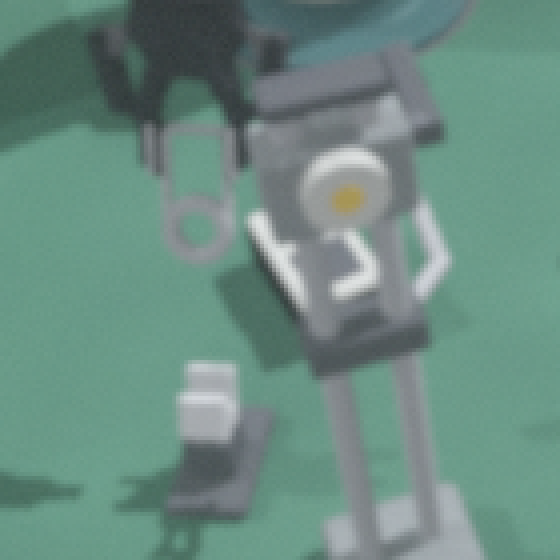

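The bail is held upright between the fingers (175–240, 130), ring hanging at (200,228), cradle empty. Some white parts of the stand (270,250) aren't described, so I check for obstacles on the way.

Run:
```python
from h import *
for n in("scene","top"):
    p=ctrl.snapshot(n); w=cloud(p); ok=p["depth"]>0
    S=(w-np.r_[SEAT[:2],0])@Ro.from_euler("z",YH,degrees=True).as_matrix()*1e3
    sel=ok&(S[...,0]>-60)&(S[...,0]<100)&(S[...,1]>-140)&(S[...,1]<60)&(S[...,2]>70)
    q=S[sel]; k,i,c=np.unique((q//[20,20,30]).astype(int),axis=0,return_index=True,return_counts=True)
    print(n); 
    for a,b in zip(k,c):
        if b>1: print((a*[20,20,30]).tolist(),b,end="; ")
    print()
    m=ctrl.regions_of("master",p)[0]; s=ctrl.get_state(); T=(w[m["mask"]&ok]-s["tcp_pos"])@np.array(s["eef_rot"])*1e3
    T=T[(abs(T[:,1])<27)&(abs(T[:,0])<20)]; print(m["confidence"],len(T))
    for a,b in((-45,-25),(-25,0),(10,30),(30,50),(50,70)):
        g=T[(T[:,2]>a)&(T[:,2]<b)]
        if len(g): print(a,b,len(g),np.median(g,0).round(1),"y",g[:,1].min().round(1),g[:,1].max().round(1),"z",T[:,2].min().round(1),T[:,2].max().round(1))
```

```text
scene
[-60, -140, 150] 11; [-60, -140, 180] 2; [0, -20, 360] 8; [0, 0, 360] 6; [20, -20, 240] 6; [20, -20, 360] 26; [20, 0, 240] 8; [20, 0, 360] 17; [40, -20, 240] 16; [40, -20, 360] 26; [40, 0, 240] 13; [40, 0, 360] 20; [60, -20, 240] 16; [60, -20, 360] 22; [60, 0, 240] 13; [60, 0, 360] 20; [80, -60, 240] 2; [80, -40, 240] 3; [80, -20, 240] 36; [80, -20, 330] 3; [80, -20, 360] 42; [80, 0, 240] 2; [80, 0, 330] 2; [80, 0, 360] 35; 
0.86 299
-45 -25 42 [ -0.1   1.5 -35.5] y -20.6 23.1 z -39.7 59.6
-25 0 28 [  1.   20.3 -10.8] y 16.2 24.1 z -39.7 59.6
10 30 98 [ 3.  -3.1 18.5] y -25.2 24.7 z -39.7 59.6
30 50 78 [ 3.5  2.6 41.7] y -24.8 24.8 z -39.7 59.6
50 70 34 [ 4.4  1.3 54.3] y -16.1 17.4 z -39.7 59.6
top
[-40, -20, 240] 3; [-20, -20, 240] 16; [-20, 0, 210] 3; [-20, 0, 240] 7; [0, -20, 240] 12; [0, -20, 360] 15; [0, 0, 240] 10; [0, 0, 360] 14; [20, -20, 240] 14; [20, -20, 360] 26; [20, 0, 240] 8; [20, 0, 360] 18; [40, -20, 240] 8; [40, -20, 360] 24; [40, 0, 240] 8; [40, 0, 330] 2; [40, 0, 360] 18; [60, -60, 360] 2; [60, -40, 360] 20; [60, -20, 240] 7; [60, -20, 360] 31; [60, 0, 240] 10; [60, 0, 360] 22; [80, -120, 360] 3; [80, -120, 390] 3; [80, -100, 210] 3; [80, -100, 240] 15; [80, -100, 330] 12; [80, -100, 360] 23; [80, -100, 390] 26; [80, -80, 210] 4; [80, -80, 240] 14; [80, -80, 330] 9; [80, -80, 360] 27; [80, -80, 390] 25; [80, -80, 420] 4; [80, -60, 210] 5; [80, -60, 240] 12; [80, -60, 330] 7; [80, -60, 360] 31; [80, -60, 390] 22; [80, -60, 420] 4; [80, -40, 210] 3; [80, -40, 240] 11; [80, -40, 360] 49; [80, -40, 390] 25; [80, -40, 420] 4; [80, -20, 360] 37; [80, 0, 360] 15; Traceback (most recent call last):
  File "<stdin>", line 11, in <module>
IndexError: list index out of range
```

```bash
python3 -m inch '[[0,0,0,0.0394,0,-0.0845,-1],[0,0,0,0.0394,0,-0.0845,-1],[0,0,0,0.0394,0,-0.0845,-1],[0.003,-0.055,0.008,0,0,0,-1],[0.003,-0.055,0.008,0,0,0,-1],[0.003,-0.055,0.008,0,0,0,-1],[0.004,-0.055,0.008,0,0,0,-1],[0,0,0,0,0,0,-1],[0,0,0,0,0,0,-1]]'
python3 - <<'E'
from h import *
M=tilt(YH)
for n in("scene","top"):
    p=ctrl.snapshot(n); w=cloud(p); ok=p["depth"]>0
    S=(w-np.r_[SEAT[:2],0])@Ro.from_euler("z",YH,degrees=True).as_matrix()*1e3
    H=(w-SEAT)@M*1e3
    g=S[ok&(S[...,0]>15)&(S[...,0]<60)&(abs(S[...,1])<25)&(S[...,2]>362)&(S[...,2]<385)]
    if len(g):
        f=np.polyfit(g[:,0],g[:,1],1); print(n,"arm",len(g),"y med",np.median(g[:,1]).round(1),g[:,1].min().round(1),g[:,1].max().round(1),"slope deg",np.degrees(f[0]).round(1))
    g=H[ok&(abs(H[...,0])<22)&(abs(H[...,1])<15)&(abs(H[...,2]-10)<25)]
    print("hook",len(g)); print(g[np.argsort(g[:,0])].round(0).astype(int).tolist())
    for r in ctrl.regions_of("master",p)[:1]:
        s=ctrl.get_state(); T=(w[r["mask"]&ok]-s["tcp_pos"])@np.array(s["eef_rot"])*1e3
        T=T[(abs(T[:,1])<27)&(abs(T[:,0])<20)]
        for a,b in((-45,-25),(10,30),(50,70)):
            g=T[(T[:,2]>a)&(T[:,2]<b)]
            if len(g): print(a,b,len(g),np.median(g,0).round(1),"y",g[:,1].min().round(1),g[:,1].max().round(1))
    for q in ("hook_mouth",): print(q,[((M.T@(world(p,r["xyz"])-SEAT)*1e3).round(1),round(r["confidence"],2)) for r in ctrl.place_of(q,p)[:2]])
    c=p["img"][150:270,190:330] if n=="scene" else p["img"][140:240,340:440]; cv2.imwrite(f"pics/e{n}.png",cv2.resize(c,(390,390),interpolation=3)[:,:,::-1])
cv2.imwrite("pics/e.png",np.hstack([cv2.imread("pics/escene.png"),cv2.imread("pics/etop.png")]))
st(); x,z=M[:,0],M[:,2]; go(SEAT+.034*z-.002*x-.036*z,toolR(M,-1))
E
```

```text
clock: 7.92
tcp_pos: [0.5131, -0.1439, 0.2041]
eef_rot: [[0.883, -0.236, 0.406], [-0.214, -0.972, -0.098], [0.417, -0.001, -0.909]]
ft_force: [-0.3, -0.4, -2.1]
opening: 0.0475
grasp_force: 83.2
scene arm 96 y med -1.7 -9.7 8.6 slope deg 1.5
hook 0
[]
10 30 2 [ -0.4 -21.8  12. ] y -22.9 -20.7
50 70 13 [ 5.  -6.1 53.6] y -12.8 -0.8
hook_mouth []
top arm 102 y med -1.6 -11.4 7.0 slope deg -0.7
hook 50
[[-15, -1, 21], [-14, -4, 23], [-13, 2, 16], [-12, -1, 20], [-11, 2, 10], [-10, -3, 26], [-10, 2, -1], [-10, -6, 25], [-9, 0, 23], [-8, -3, 25], [-7, 2, -1], [-6, 0, 19], [-5, -2, 24], [-5, -5, 21], [-2, 1, 22], [-2, -2, 21], [-1, -5, 24], [-1, 0, -1], [1, -5, 19], [1, -1, 23], [1, 2, 25], [3, 1, -2], [4, -1, 22], [5, -4, 23], [6, -7, 24], [9, 0, 29], [9, -6, 24], [10, -2, 33], [10, -9, 28], [11, 4, 26], [11, 0, 23], [11, -3, 24], [12, -5, 25], [12, 2, -2], [12, -9, 23], [14, 4, 27], [14, 1, 26], [14, -2, 24], [15, -5, 27], [16, 3, 4], [16, 1, 20], [16, -5, 15], [17, -2, 19], [17, -6, 0], [17, 0, 7], [18, -3, 6], [19, 4, 1], [19, 0, 1], [20, -6, 1], [22, 4, -1]]
10 30 24 [ 3.8 -6.2 18.5] y -19.7 23.7
50 70 11 [ 3.5 -1.1 51.8] y -12.6 12.1
hook_mouth [(array([-1.7, -0.7, 34.9]), 0.62)]
8.22 [ 0.5132 -0.1441  0.2043] [ 0.2  0.5 -1.7] 0.0475 83.2 [ 30.   6. -19. 125.   6.  25. -97.]
turn/90 [ 0.0202  0.0033 -0.0444] deg 4.4 | then shift/600 (target axes) [ 0.119  -0.0034 -0.0052] mm [71.4 -2.  -3.1]
```

View pics/e.png

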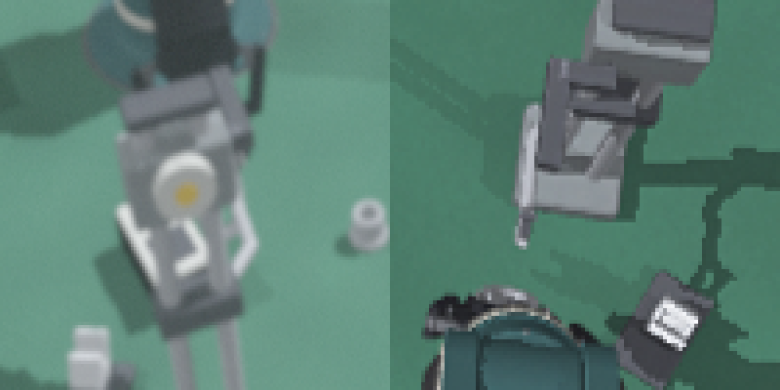

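Hook points match its model: nose at x −15..−8 with top at about 24, y about −1.3. In the left image the gripper is behind the stand; in the right the hook tip is at (522,235), ahead of it. I finish the turn that was cut short, then advance.

```bash
python3 -m inch '[[0,0,0,0.0101,0.0016,-0.0222,-1],[0,0,0,0.0101,0.0016,-0.0222,-1],[0,-0.0012,-0.0065,0,0,0,-1],[0,0,0,0,0,0,-1]]'
python3 - <<'E'
from h import *
st(); M=tilt(YH);x,z=M[:,0],M[:,2]; go(SEAT-.0013*M[:,1]+.035*z-.0005*x-.036*z,toolR(M,-1))
E
```

```text
clock: 8.72
tcp_pos: [0.5118, -0.1427, 0.2082]
eef_rot: [[0.894, -0.162, 0.417], [-0.147, -0.987, -0.068], [0.423, 0.0, -0.906]]
ft_force: [0.9, -0.5, -2.4]
opening: 0.0474
grasp_force: 83.2
8.72 [ 0.5118 -0.1427  0.2082] [ 0.9 -0.5 -2.4] 0.0474 83.2 [ 32.   5. -20. 125.   1.  25. -87.]
turn/90 [ 0.0001 -0.0002 -0.0001] deg 0.0 | then shift/600 (target axes) [1.211e-01 8.000e-04 1.000e-04] mm [72.7  0.5  0.1]
```

```bash
python3 -m inch '[[0.03,0.0002,0,0,0,0,-1],[0.03,0.0002,0,0,0,0,-1],[0.02,0.0002,0,0,0,0,-1]]' && python3 -m inch '[[0.02,0.0002,0,0,0,0,-1],[0.0211,0,0,0,0,0,-1],[0,0,0,0,0,0,-1]]'
python3 - <<'E'
from h import *
p=ctrl.snapshot("scene"); M=tilt(YH); w=cloud(p);ok=p["depth"]>0
c=p["img"][150:270,210:330]; cv2.imwrite("pics/f.png",cv2.resize(c,(560,560),interpolation=3)[:,:,::-1])
H=(w-SEAT)@M*1e3
for r in ctrl.regions_of("master",p)[:1]: print(r["confidence"],r["mask"].sum()); g=H[r["mask"]&ok]; print(np.median(g,0).round(1),g[::max(1,len(g)//40)].round(0).astype(int).tolist())
st();x,z=M[:,0],M[:,2]; go(SEAT-.0013*M[:,1]+.035*z-.0005*x-.036*z,toolR(M,-1))
E
```

```text
clock: 9.1
tcp_pos: [0.5554, -0.1499, 0.2285]
eef_rot: [[0.894, -0.161, 0.417], [-0.146, -0.987, -0.068], [0.423, -0.0, -0.906]]
ft_force: [-0.4, -0.3, -2.0]
opening: 0.0473
grasp_force: 83.2
clock: 9.48
tcp_pos: [0.5774, -0.1536, 0.2388]
eef_rot: [[0.894, -0.161, 0.417], [-0.146, -0.987, -0.068], [0.423, -0.0, -0.906]]
ft_force: [0.3, 0.1, -2.6]
opening: 0.0473
grasp_force: 83.2
0.57 92
[  2.8  18.7 -18.7] [[1, 20, 28], [0, 17, 26], [5, 22, 26], [1, 19, 23], [1, 19, 20], [-5, 19, 16], [-1, 24, 15], [1, 20, 14], [-1, 17, 12], [-1, 23, 10], [1, 22, 8], [6, 20, 7], [3, 20, 3], [-2, 21, -1], [3, 19, -2], [0, 19, -6], [5, 18, -7], [5, 17, -10], [1, 17, -14], [-1, 23, -16], [4, 19, -16], [3, 13, -18], [3, 19, -19], [6, -9, -14], [5, 12, -20], [1, 18, -23], [3, -9, -18], [3, -4, -19], [6, 17, -24], [4, -10, -20], [6, -5, -21], [3, 17, -28], [7, 13, -28], [4, 19, -31], [4, 16, -33], [5, 21, -34], [6, 17, -36], [4, 23, -38], [8, 16, -38], [4, 22, -41], [4, 19, -42], [2, 16, -45], [8, -11, -47], [1, -4, -52], [7, -9, -51], [4, -11, -55]]
9.57 [ 0.5764 -0.1535  0.2382] [-0.2 -0.1 -1.7] 0.0479 83.2 [ 30.  10. -19. 115.   4.  31. -91.]
turn/90 [-0.0003  0.0005  0.0005] deg 0.1 | then shift/600 (target axes) [ 0.001   0.0003 -0.0007] mm [ 0.6  0.2 -0.4]
```

View pics/f.png

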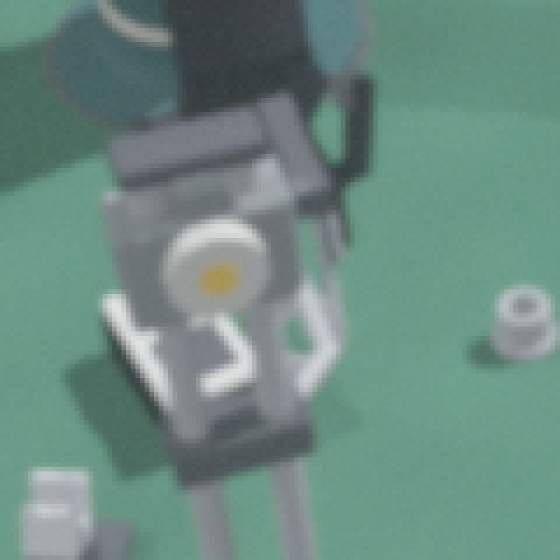

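The right bail leg hangs at y ≈ +20, as it should, and x ≈ −1.5. No contact, so I push down.

```bash
python3 -m inch '[[0,0,0.008,0,0,0,-1],[0,0,0.01,0,0,0,-1],[0,0,0.01,0,0,0,-1]]' && python3 -m inch '[[0,0,0.01,0,0,0,-1],[0,0,0.008,0,0,0,-1]]'
python3 - <<'E'
from h import *
st(); M=tilt(YH); s=ctrl.get_state(); print("F hook axes",(M.T@np.array(s["ft_force"])).round(1)); x,z=M[:,0],M[:,2]; go(SEAT-.0013*M[:,1]+.0045*z-.0005*x-.036*z,toolR(M,-1))
E
```

```text
clock: 9.95
tcp_pos: [0.5838, -0.1548, 0.223]
eef_rot: [[0.895, -0.161, 0.417], [-0.146, -0.987, -0.068], [0.422, -0.0, -0.906]]
ft_force: [-3.0, 0.5, 1.6]
opening: 0.0477
grasp_force: 83.2
clock: 10.2
tcp_pos: [0.5881, -0.1554, 0.2127]
eef_rot: [[0.895, -0.161, 0.416], [-0.146, -0.987, -0.068], [0.422, -0.0, -0.907]]
ft_force: [0.3, 0.2, -2.1]
opening: 0.0475
grasp_force: 83.6
10.2 [ 0.5881 -0.1554  0.2127] [ 0.3  0.2 -2.1] 0.0475 83.6 [ 29.  13. -19. 115.   7.  28. -92.]
F hook axes [-0.6  0.2 -2. ]
turn/90 [-0.0004  0.0007  0.0005] deg 0.1 | then shift/600 (target axes) [0.0011 0.0003 0.0032] mm [0.7 0.2 1.9]
```

```bash
python3 -m inch '[[0,0,0.003,0,0,0,-1],[0,0,0.003,0,0,0,-1],[0,0,0,0,0,0,-1]]'
python3 - <<'E'
from h import *
st(); M=tilt(YH); s=ctrl.get_state(); print("F hook axes",(M.T@np.array(s["ft_force"])).round(1)); x,z=M[:,0],M[:,2]; go(SEAT-.0013*M[:,1]+.0045*z-.0005*x-.036*z,toolR(M,-1))
E
```

```text
clock: 10.58
tcp_pos: [0.5898, -0.1557, 0.2107]
eef_rot: [[0.894, -0.161, 0.417], [-0.146, -0.987, -0.068], [0.423, 0.0, -0.906]]
ft_force: [-5.8, 1.2, 5.7]
opening: 0.0478
grasp_force: 85.2
10.57 [ 0.5898 -0.1557  0.2107] [-5.8  1.2  5.7] 0.0478 85.2 [ 29.  13. -18. 115.   7.  27. -93.]
F hook axes [-3.   0.2  7.7]
turn/90 [-0.0002 -0.0001  0.0006] deg 0.1 | then shift/600 (target axes) [ 0.      0.0003 -0.0011] mm [ 0.   0.2 -0.6]
```

Bar is seated (about 8 N at 3.8 mm above the seat, and the push force dropped after the gate). I release and withdraw along the hook's z.

```bash
python3 -m inch '[[0,0,-0.002,0,0,0,-0.2],[0,0,0,0,0,0,0.2],[0,0,0,0,0,0,0.6],[0,0,0,0,0,0,1],[0,0,0,0,0,0,1],[0,0,0,0,0,0,1],[0,0,-0.01,0,0,0,1],[0,0,-0.03,0,0,0,1],[0,0,-0.04,0,0,0,1],[0,0,-0.06,0,0,0,1],[-0.06,0,-0.06,0,0,0,1],[-0.1,0,0,0,0,0,1]]'
python3 - <<'E'
from h import *
M=tilt(YH)
for n in("top","scene"):
    p=ctrl.snapshot(n); w=cloud(p);ok=p["depth"]>0
    for q in("master","master_ring"): print(n,q,[((M.T@(world(p,r["xyz"])-SEAT)*1e3).round(1),world(p,r["xyz"]).round(3),round(r["confidence"],2)) for r in ctrl.place_of(q,p)[:2]])
    c=p["img"][150:270,210:330] if n=="scene" else p["img"][140:240,340:440]; cv2.imwrite(f"pics/g{n}.png",cv2.resize(c,(395,395),interpolation=3)[:,:,::-1])
cv2.imwrite("pics/g.png",np.hstack([cv2.imread("pics/gscene.png"),cv2.imread("pics/gtop.png")]))
s=st(); print(np.array(s["eef_rot"]).round(2))
Z=Ro.from_euler("z",4.8,degrees=True).as_matrix()
for nm,c in(("S",(.477,.0525)),("L",(.623,.0965))):
  for f in(1,-1):
    y=np.array([-np.sin(D(4.8)),np.cos(D(4.8)),0])*f; z=np.array([0,0,-1.]); print(nm,f); go([*c,.12],np.c_[np.cross(y,z),y,z])
E
```

```text
clock: 12.08
tcp_pos: [0.4533, -0.1334, 0.2828]
eef_rot: [[0.892, -0.16, 0.422], [-0.144, -0.987, -0.07], [0.428, 0.001, -0.904]]
ft_force: [1.0, -0.4, -0.0]
opening: 0.0856
grasp_force: 0.0
top master []
top master_ring [(array([-38. ,   2.6, -58.1]), array([ 0.568, -0.148,  0.171]), 0.58)]
scene master [(array([-4.8, -2.7, -3.7]), array([ 0.574, -0.155,  0.235]), 0.5)]
scene master_ring [(array([-38.8,  -4.7, -61.4]), array([ 0.567, -0.156,  0.168]), 0.46)]
12.38 [ 0.4542 -0.1336  0.2809] [0.6 0.5 0.5] 0.0854 0.0 [ 35.  -8. -19. 126.  -9.  36. -78.]
[[ 0.89 -0.16  0.42]
 [-0.15 -0.99 -0.07]
 [ 0.42  0.   -0.91]]
S 1
turn/90 [-0.4014 -0.0497  1.8031] deg 166.3 | then shift/600 (target axes) [-0.0638  0.3059  0.2682] mm [-38.3 183.5 160.9]
S -1
turn/90 [ 0.0343 -0.2775 -0.1533] deg 28.7 | then shift/600 (target axes) [ 0.0638 -0.3059  0.2682] mm [  38.3 -183.5  160.9]
L 1
turn/90 [-0.4014 -0.0497  1.8031] deg 166.3 | then shift/600 (target axes) [-0.3124  0.3586  0.2682] mm [-187.5  215.2  160.9]
L -1
turn/90 [ 0.0343 -0.2775 -0.1533] deg 28.7 | then shift/600 (target axes) [ 0.3124 -0.3586  0.2682] mm [ 187.5 -215.2  160.9]
```

View pics/g.png

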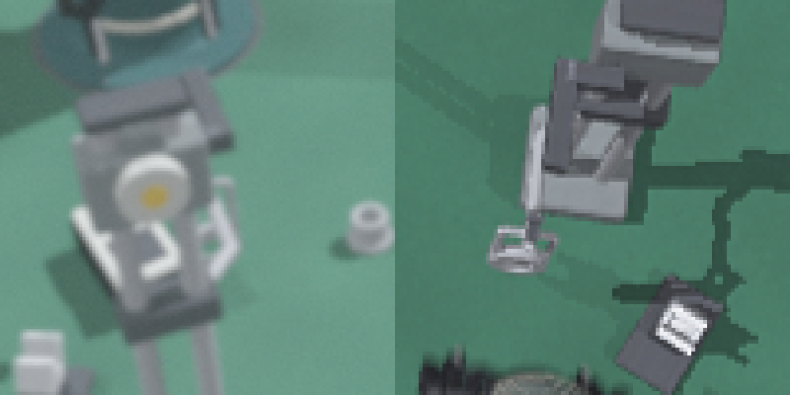

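The setting ring now hangs in the hook: in the top view it is at (522,248) under the hook tip, and the bar is measured at the seat within network error. Next the small ring.

```bash
python3 -m inch '[[0,0,0,0.0069,-0.0555,-0.0307,1],[0,0,0,0.0069,-0.0555,-0.0307,1],[0,0,0,0.0069,-0.0555,-0.0307,1],[0,0,0,0.0069,-0.0555,-0.0307,1],[0,0,0,0.0069,-0.0555,-0.0307,1],[0.01,-0.05,0.045,0,0,0,1],[0.01,-0.05,0.045,0,0,0,1],[0.01,-0.05,0.045,0,0,0,1],[0.01,-0.05,0.045,0,0,0,1],[0.012,-0.05,0.044,0,0,0,1],[0.012,-0.056,0.044,0,0,0,1],[0,0,0,0,0,0,1]]'
python3 - <<'E'
from h import *
s=st(); y=-np.array([-np.sin(D(4.8)),np.cos(D(4.8)),0]); z=np.array([0,0,-1.]); go([.477,.0535,.011],np.c_[np.cross(y,z),y,z])
p=ctrl.snapshot("scene"); w=cloud(p); m=(abs(w[...,0]-.478)<.03)&(abs(w[...,1]-.053)<.03)&(w[...,2]>.026)&(w[...,2]<.045)
print(m.sum(),cv2.minAreaRect((w[m][:,:2]*1e3).astype(np.float32)))
for q in("ring_small","ring_large","tote_large","tote_small"): print(q,[(world(p,r["xyz"]).round(3),round(r["confidence"],2)) for r in ctrl.place_of(q,p)[:2]])
E
```

```text
clock: 13.88
tcp_pos: [0.476, 0.0556, 0.1175]
eef_rot: [[0.996, 0.087, -0.004], [0.087, -0.996, 0.003], [-0.004, -0.003, -1.0]]
ft_force: [0.9, -1.0, -0.2]
opening: 0.0852
grasp_force: 0.0
13.88 [0.476  0.0556 0.1175] [ 0.9 -1.  -0.2] 0.0852 0.0 [  13.   20.  -27.  118.   13.   45. -107.]
turn/90 [-0.0019  0.0026  0.0024] deg 0.4 | then shift/600 (target axes) [0.0014 0.0036 0.1774] mm [  0.8   2.2 106.5]
74 ((478.1054382324219, 53.01061248779297), (36.45919418334961, 39.49247741699219), 33.34527587890625)
ring_small [(array([ 0.478,  0.055, -0.002]), 0.59)]
ring_large [(array([0.622, 0.098, 0.002]), 0.68), (array([ 0.398, -0.173,  0.004]), 0.41)]
tote_large [(array([0.554, 0.346, 0.005]), 0.58)]
tote_small [(array([0.475, 0.336, 0.005]), 0.68), (array([ 0.353,  0.403, -0.   ]), 0.48)]
```

```bash
python3 -m inch '[[0.0025,0.0035,0.05,-0.0019,0.0026,0.0024,1],[0,0,0.06,0,0,0,1],[0,0,0.045,0,0,0,1],[0,0,0.022,0,0,0,1],[0,0,0,0,0,0,1]]' && python3 -m inch '[[0,0,0,0,0,0,0],[0,0,0,0,0,0,-1],[0,0,0,0,0,0,-1],[0,0,0,0,0,0,-1],[0,0,0,0,0,0,-1],[0,0,0,0,0,0,-1]]' 50
```

```text
clock: 14.75
tcp_pos: [0.4777, 0.0505, 0.0127]
eef_rot: [[0.997, 0.079, 0.002], [0.079, -0.997, -0.002], [0.002, 0.002, -1.0]]
ft_force: [0.2, 0.4, 0.2]
opening: 0.0854
grasp_force: 0.0
clock: 15.5
tcp_pos: [0.4781, 0.0507, 0.0136]
eef_rot: [[0.997, 0.08, 0.004], [0.08, -0.997, -0.002], [0.003, 0.002, -1.0]]
ft_force: [-3.8, -1.3, 17.2]
opening: 0.0364
grasp_force: 48.0
```

```bash
python3 -m inch '[[0,0,-0.03,0,0,0,-1],[0,0,-0.06,0,0,0,-1],[0,0,-0.08,0,0,0,-1],[0,0,0,0,0,0,-1]]'
python3 - <<'E'
from h import *
s=st(); y=-np.array([-np.sin(D(4.8)),np.cos(D(4.8)),0]); z=np.array([0,0,-1.]); R=np.c_[np.cross(y,z),y,z]
go([.475,.335,.11],R)
p=ctrl.snapshot("scene"); w=cloud(p)
T=(w-s["tcp_pos"])@np.array(s["eef_rot"])*1e3
for r in ctrl.regions_of("ring_small",p)[:2]:
    g=T[r["mask"]]; print(round(r["confidence"],2),len(g),np.percentile(g,[3,50,97],axis=0).round(1).tolist())
E
```

```text
clock: 16.0
tcp_pos: [0.4792, 0.0511, 0.1185]
eef_rot: [[0.997, 0.08, 0.008], [0.08, -0.997, -0.002], [0.008, 0.002, -1.0]]
ft_force: [0.4, 0.5, -2.5]
opening: 0.0366
grasp_force: 50.5
16.0 [0.4792 0.0511 0.1185] [ 0.4  0.5 -2.5] 0.0366 50.5 [  14.   20.  -28.  118.   13.   45. -107.]
turn/90 [ 0.0016 -0.0051 -0.0024] deg 0.5 | then shift/600 (target axes) [ 0.0327 -0.4721  0.0141] mm [  19.6 -283.2    8.5]
0.56 115 [[-13.8, -14.3, -22.2], [13.7, -2.7, -8.8], [21.4, 15.4, 6.4]]
0.27 268 [[-120.9, -404.9, 83.2], [-92.7, -356.4, 89.2], [-80.6, -317.4, 116.0]]
```

```bash
python3 -m inch '[[0.0045,-0.06,0,0.0016,-0.0051,-0.0024,-1],[0.0047,-0.0787,0,0,0,0,-1],[0.0047,-0.0787,0,0,0,0,-1],[0.0047,-0.0787,0,0,0,0,-1],[0.0047,-0.0787,0,0,0,0,-1],[0.0047,-0.0787,0,0,0,0,-1],[0.0047,-0.0187,0.014,0,0,0,-1],[0,0,0,0,0,0,-1],[0,0,0,0,0,0,-1]]'
python3 - <<'E'
from h import *
s=st(); y=-np.array([-np.sin(D(4.8)),np.cos(D(4.8)),0]); z=np.array([0,0,-1.]); R=np.c_[np.cross(y,z),y,z]
go([.475,.335,.0205],R)
p=ctrl.snapshot("scene"); w=cloud(p)
T=(w-s["tcp_pos"])@np.array(s["eef_rot"])*1e3
for q in("ring_small","tote_small","tote"):print(q,[(world(p,r["xyz"]).round(3),round(r["confidence"],2)) for r in ctrl.place_of(q,p)[:2]])
E
```

```text
clock: 17.23
tcp_pos: [0.4735, 0.3333, 0.1058]
eef_rot: [[0.997, 0.082, -0.007], [0.082, -0.997, -0.001], [-0.007, 0.001, -1.0]]
ft_force: [-0.5, 0.1, -2.1]
opening: 0.0365
grasp_force: 50.6
17.23 [0.4735 0.3333 0.1058] [-0.5  0.1 -2.1] 0.0365 50.6 [ -16.   31.  -29.  104.   19.   50. -139.]
turn/90 [ 0.0003  0.0042 -0.0008] deg 0.4 | then shift/600 (target axes) [ 0.0028 -0.0026  0.1422] mm [ 1.7 -1.6 85.3]
ring_small [(array([0.476, 0.335, 0.091]), 0.45)]
tote_small [(array([0.478, 0.336, 0.003]), 0.96)]
tote [(array([ 0.518,  0.342, -0.002]), 0.98), (array([ 0.576, -0.152,  0.238]), 0.45)]
```

```bash
python3 -m inch '[[0.003,-0.0026,0.03,0.0003,0.0042,-0.0008,-1],[0,0,0.05,0,0,0,-1],[0,0,0.04,0,0,0,-1],[0,0,0.02,0,0,0,-1],[0,0,0,0,0,0,-1]]' && python3 -m inch '[[0,0,0.0025,0,0,0,-1],[0,0,0.0025,0,0,0,-1],[0,0,0,0,0,0,-1]]'
```

```text
clock: 18.05
tcp_pos: [0.4745, 0.3364, 0.0214]
eef_rot: [[0.996, 0.085, -0.001], [0.085, -0.996, 0.0], [-0.0, -0.001, -1.0]]
ft_force: [0.2, 0.4, -2.0]
opening: 0.0369
grasp_force: 50.5
clock: 18.42
tcp_pos: [0.4752, 0.3367, 0.0196]
eef_rot: [[0.996, 0.085, 0.001], [0.085, -0.996, 0.001], [0.001, -0.001, -1.0]]
ft_force: [0.7, -0.3, -1.6]
opening: 0.0365
grasp_force: 50.6
```

```bash
python3 -m inch '[[0,0,0.0015,0,0,0,-1],[0,0,0.001,0,0,0,-1],[0,0,0,0,0,0,-1]]'
```

```text
clock: 18.8
tcp_pos: [0.4751, 0.3368, 0.0187]
eef_rot: [[0.996, 0.085, 0.001], [0.085, -0.996, 0.001], [0.002, -0.001, -1.0]]
ft_force: [-5.6, -4.8, 16.9]
opening: 0.0362
grasp_force: 52.2
```

```bash
python3 -m inch '[[0,0,-0.001,0,0,0,0.2],[0,0,0,0,0,0,0.4],[0,0,0,0,0,0,0.6],[0,0,0,0,0,0,0.6],[0,0,-0.02,0,0,0,0.6],[0,0,-0.06,0,0,0,1],[0,0,-0.09,0,0,0,1],[0,0,0,0,0,0,1]]'
python3 - <<'E'
from h import *
s=st(); y=-np.array([-np.sin(D(4.8)),np.cos(D(4.8)),0]); z=np.array([0,0,-1.]); R=np.c_[np.cross(y,z),y,z]
go([.623,.0968,.12],R)
for n in("scene","top"):
    p=ctrl.snapshot(n)
    for q in("ring_small","ring_large"):print(q,[(world(p,r["xyz"]).round(3),round(r["confidence"],2)) for r in ctrl.place_of(q,p)[:2]])
E
```

```text
clock: 19.8
tcp_pos: [0.4765, 0.3379, 0.125]
eef_rot: [[0.996, 0.085, 0.006], [0.085, -0.996, 0.005], [0.007, -0.004, -1.0]]
ft_force: [0.9, 0.0, -0.1]
opening: 0.0858
grasp_force: 0.0
19.8 [0.4765 0.3379 0.125 ] [ 0.9  0.  -0.1] 0.0858 0.0 [ -15.   30.  -30.  103.   18.   52. -139.]
turn/90 [-0.0026 -0.0043  0.0008] deg 0.5 | then shift/600 (target axes) [0.2097 0.4209 0.0083] mm [125.8 252.5   5. ]
ring_small [(array([0.475, 0.339, 0.004]), 0.47)]
ring_large [(array([0.626, 0.099, 0.   ]), 0.77), (array([0.52 , 0.34 , 0.003]), 0.2)]
ring_small []
ring_large [(array([ 0.626,  0.095, -0.001]), 0.68)]
```

```bash
python3 -m inch '[[0.035,0.07,0,-0.0026,-0.0043,0.0008,1],[0.035,0.07,0,0,0,0,1],[0.035,0.07,0,0,0,0,1],[0.035,0.07,0,0,0,0,1],[0.035,0.07,0,0,0,0,1],[0.036,0.071,0.008,0,0,0,1],[0,0,0,0,0,0,1],[0,0,0,0,0,0,1]]'
python3 - <<'E'
from h import *
s=st(); y=-np.array([-np.sin(D(4.8)),np.cos(D(4.8)),0]); z=np.array([0,0,-1.]); R=np.c_[np.cross(y,z),y,z]
go([.624,.097,.009],R)
E
```

```text
clock: 21.1
tcp_pos: [0.6216, 0.0961, 0.1149]
eef_rot: [[0.996, 0.084, -0.007], [0.084, -0.996, -0.003], [-0.007, 0.002, -1.0]]
ft_force: [-0.5, 0.6, 0.4]
opening: 0.0857
grasp_force: 0.0
21.1 [0.6216 0.0961 0.1149] [-0.5  0.6  0.4] 0.0857 0.0 [   8.   34.  -26.   96.   18.   54. -111.]
turn/90 [0.0015 0.0046 0.0003] deg 0.4 | then shift/600 (target axes) [ 0.0041 -0.0011  0.1765] mm [  2.4  -0.7 105.9]
```

```bash
python3 -m inch '[[0.004,-0.001,0.05,0.0015,0.0046,0.0003,1],[0,0,0.06,0,0,0,1],[0,0,0.045,0,0,0,1],[0,0,0.021,0,0,0,1],[0,0,0,0,0,0,1]]' && python3 -m inch '[[0,0,0,0,0,0,0.4],[0,0,0,0,0,0,-0.2],[0,0,0,0,0,0,-1],[0,0,0,0,0,0,-1],[0,0,0,0,0,0,-1]]' 60
```

```text
clock: 21.72
tcp_pos: [0.624, 0.0969, 0.0097]
eef_rot: [[0.996, 0.084, 0.0], [0.084, -0.996, -0.0], [0.0, 0.0, -1.0]]
ft_force: [0.3, 1.0, 0.6]
opening: 0.0854
grasp_force: 0.0
clock: 22.35
tcp_pos: [0.6252, 0.0963, 0.0114]
eef_rot: [[0.997, 0.083, 0.003], [0.083, -0.997, -0.0], [0.003, 0.001, -1.0]]
ft_force: [-2.1, 0.0, 10.1]
opening: 0.0552
grasp_force: 63.0
```

```bash
python3 -m inch '[[0,0,-0.03,0,0,0,-1],[0,0,-0.06,0,0,0,-1],[0,0,-0.08,0,0,0,-1],[0,0,0,0,0,0,-1]]'
python3 - <<'E'
from h import *
s=st(); y=-np.array([-np.sin(D(4.8)),np.cos(D(4.8)),0]); z=np.array([0,0,-1.]); R=np.c_[np.cross(y,z),y,z]
go([.549,.341,.11],R)
E
```

```text
clock: 22.85
tcp_pos: [0.6264, 0.0966, 0.1169]
eef_rot: [[0.997, 0.083, 0.008], [0.083, -0.997, 0.0], [0.008, 0.0, -1.0]]
ft_force: [0.7, 0.2, -2.1]
opening: 0.0554
grasp_force: 65.1
22.85 [0.6264 0.0966 0.1169] [ 0.7  0.2 -2.1] 0.0554 65.1 [   8.   34.  -27.   96.   18.   54. -111.]
turn/90 [ 0.0003 -0.0051 -0.0004] deg 0.5 | then shift/600 (target axes) [-0.0945 -0.4167  0.0115] mm [ -56.7 -250.     6.9]
```

```bash
python3 -m inch '[[-0.015,-0.0595,0,0.0003,-0.0051,-0.0004,-1],[-0.015,-0.0695,0,0,0,0,-1],[-0.015,-0.0695,0,0,0,0,-1],[-0.015,-0.0695,0,0,0,0,-1],[-0.015,-0.0695,0,0,0,0,-1],[-0.015,-0.0695,0,0,0,0,-1],[0,-0.01,0.01,0,0,0,-1],[0,0,0,0,0,0,-1],[0,0,0,0,0,0,-1]]'
python3 - <<'E'
from h import *
s=st(); y=-np.array([-np.sin(D(4.8)),np.cos(D(4.8)),0]); z=np.array([0,0,-1.]); R=np.c_[np.cross(y,z),y,z]
go([.551,.341,.0195],R)
p=ctrl.snapshot("scene")
for q in("ring_large","tote_large","tote"):print(q,[(world(p,r["xyz"]).round(3),round(r["confidence"],2)) for r in ctrl.place_of(q,p)[:2]])
E
```

```text
clock: 23.98
tcp_pos: [0.5502, 0.3395, 0.1062]
eef_rot: [[0.997, 0.082, -0.007], [0.082, -0.997, -0.001], [-0.007, 0.001, -1.0]]
ft_force: [0.7, 0.6, -1.9]
opening: 0.0558
grasp_force: 65.0
23.98 [0.5502 0.3395 0.1062] [ 0.7  0.6 -1.9] 0.0558 65.0 [ -15.   37.  -28.   94.   20.   55. -135.]
turn/90 [ 0.0006  0.0043 -0.0009] deg 0.4 | then shift/600 (target axes) [ 0.0016 -0.0023  0.1444] mm [ 0.9 -1.4 86.7]
ring_large [(array([0.55 , 0.339, 0.097]), 0.61), (array([0.352, 0.404, 0.001]), 0.29)]
tote_large [(array([0.553, 0.346, 0.006]), 0.74)]
tote [(array([ 0.521,  0.34 , -0.002]), 0.8)]
```

```bash
python3 -m inch '[[0.0015,-0.0023,0.03,0.0006,0.0043,-0.0009,-1],[0,0,0.05,0,0,0,-1],[0,0,0.04,0,0,0,-1],[0,0,0.022,0,0,0,-1],[0,0,0,0,0,0,-1]]' && python3 -m inch '[[0,0,0.0025,0,0,0,-1],[0,0,0.0015,0,0,0,-1],[0,0,0,0,0,0,-1]]'
```

```text
clock: 24.8
tcp_pos: [0.5497, 0.3422, 0.0198]
eef_rot: [[0.996, 0.085, -0.001], [0.085, -0.996, 0.0], [-0.001, -0.0, -1.0]]
ft_force: [0.2, 0.0, -2.3]
opening: 0.0551
grasp_force: 64.9
clock: 25.18
tcp_pos: [0.5504, 0.3425, 0.019]
eef_rot: [[0.996, 0.085, 0.001], [0.085, -0.996, 0.001], [0.001, -0.001, -1.0]]
ft_force: [0.1, 0.2, -2.3]
opening: 0.0553
grasp_force: 64.9
```

```bash
python3 -m inch '[[0,0,0.002,0,0,0,-1],[0,0,0.0015,0,0,0,-1],[0,0,0,0,0,0,-1]]'
```

```text
clock: 25.55
tcp_pos: [0.5502, 0.3424, 0.0165]
eef_rot: [[0.996, 0.085, 0.0], [0.085, -0.996, 0.001], [0.0, -0.001, -1.0]]
ft_force: [-0.5, -0.3, 0.9]
opening: 0.0551
grasp_force: 65.3
```

```bash
python3 -m inch '[[0,0,0.0008,0,0,0,-1],[0,0,0,0,0,0,-1],[0,0,0,0,0,0,0.5],[0,0,0,0,0,0,0.6],[0,0,0,0,0,0,0.7],[0,0,0,0,0,0,1],[0,0,-0.02,0,0,0,1],[0,0,-0.06,0,0,0,1],[0,0,-0.09,0,0,0,1],[-0.08,0,-0.05,0,0,0,1],[-0.08,0,0,0,0,0,1],[0,0,0,0,0,0,1]]'
python3 - <<'E'
from h import *
im=[]
for n in("scene","top"):
    p=ctrl.snapshot(n); w=cloud(p)
    for q in("ring_small","ring_large","master_ring"):print(q,[(world(p,r["xyz"]).round(3),round(r["confidence"],2)) for r in ctrl.place_of(q,p)[:2]])
    for nm,c,r in(("S",(.475,.337),.024),("L",(.551,.342),.034)):
        m=(np.hypot(w[...,0]-c[0],w[...,1]-c[1])<r)&(w[...,2]>.025); g=w[m]; print(nm,m.sum(),np.percentile(g[:,2],[10,50,95]).round(3) if len(g) else "")
    c=p["img"][150:290,200:440] if n=="scene" else p["img"][130:290,180:440]; im.append(cv2.resize(c,(395,300),interpolation=3))
cv2.imwrite("pics/z.png",np.hstack(im)[:,:,::-1]); st()
E
```

```text
clock: 27.05
tcp_pos: [0.452, 0.3345, 0.1495]
eef_rot: [[0.996, 0.088, 0.001], [0.088, -0.996, 0.001], [0.001, -0.001, -1.0]]
ft_force: [1.8, 0.0, 1.5]
opening: 0.0854
grasp_force: 0.0
ring_small [(array([0.474, 0.339, 0.005]), 0.46)]
ring_large [(array([0.549, 0.342, 0.007]), 0.66), (array([ 0.396, -0.173,  0.002]), 0.45)]
master_ring [(array([ 0.565, -0.153,  0.169]), 0.6)]
S 424 [0.037 0.294 0.504]
L 267 [0.03  0.041 0.481]
ring_small [(array([ 0.396, -0.179,  0.002]), 0.48)]
ring_large [(array([0.548, 0.338, 0.002]), 0.51)]
master_ring [(array([ 0.571, -0.149,  0.17 ]), 0.44)]
S 221 [0.496 0.504 0.513]
L 85 [0.029 0.037 0.489]
27.45 [0.455  0.3341 0.1477] [-0.1 -0.6  0.8] 0.0853 0.0 [ -15.   26.  -31.  105.   16.   53. -138.]
```

View pics/z.png

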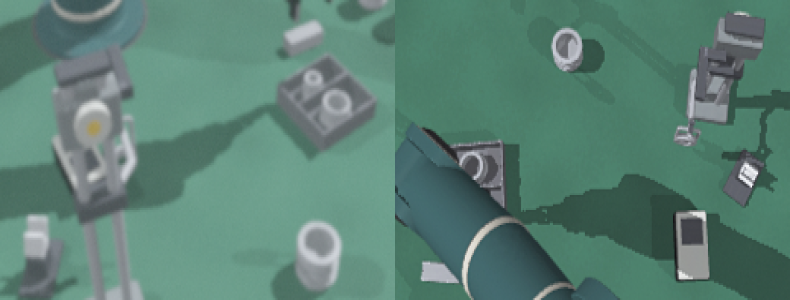

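Left view: both rings lie flat in their own compartments, small at (313,80) and large at (337,105). Right view: the setting ring hangs in the hook at (686,135), and the stack, readout and block have not moved. The robot touches nothing, so I hand in.

```bash
python3 -c "
from station import ctrl
print(ctrl.sign_off())"
```

```text
the job is handed in; nothing more can be done
None
```

The job is handed in at 27.5 s of the 61 s allowed: the setting ring hangs in the snap hook and both flanged rings lie flat in their matching compartments, though I inferred the gate's closing from the push force and how the ring hangs, not from seeing it shut.

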